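# Feed a bar under the shear guard with the push stick

### The arm

A 7-joint arm with a two-finger parallel gripper is mounted at the origin on the work surface. World frame = base frame: x ahead of the robot, y to its left, z up, the work surface at z = 0. Lengths are in m, angles in rad, forces in N, time in s.
With the tool pointing down it reaches from about 0.4 to 0.875 m from the base axis. Payload 4.4 kg.
Tool frame: the origin (TCP) lies between the finger pads; the fingertips stand 8 mm ahead of it and the grasp point (between the pads) lies 11 mm behind it; z points along the fingers, y is the line along which they close (so a half turn about z gives the same grasp; the last joint's range is limited). The gripper opens to 85 mm and grips with 20 to 120 N. Pads are 22 mm wide; open, the fingers measure 114 mm over their backs; the gripper's body (76 mm by 85 mm) begins 54 mm behind the grasp point. The pads swing forward as they close: fully open they stand 13 mm farther back than shut.
Start: joints at [-1.321, 0.628, 0.038, 1.517, -0.027, 0.996, -0.02], TCP at [0.202, 0.618, 0.239] pointing down, gripper open.
Joint ranges: [-3.06, 3.06], [-0.37, 2.12], [-1.25, 1.32], [0.18, 2.47], [-1.1, 4.24], [0.23, 1.98], [-2.94, 2.94]. Speed limits (rad/s): [2.57, 2.57, 3.14, 3.14, 3.14, 3.14, 3.14].

### API

Orientations are given as a unit quaternion [w, x, y, z].
In Python, from rig import * gives the robot as it stands. Calls block until the motion is done:
- move_ptp(position, orientation): joint-space move of the TCP to a pose.
- line_to(position, rot=None, feed=0.15, max_force=None): straight line of the TCP; rot=None keeps the orientation; feed is the mean speed in m/s. With max_force (N) it stops when the force on the tool has changed by that much, and returns True; else False.
- movej(angles): joint-space move.
- ungrasp() and gripper_close(newtons=None): open the fingers fully, or close them until they stop; newtons is the grip in N (None keeps the last).
- hold(seconds).
- solve_ik(position, orientation): joint angles nearest the present ones, or None.
- observe(): the state.
- read_camera(name): name is "scene" or "side" or "wrist"; returns a dict with "pixels" (384x512x3 uint8, red, green, blue), "mtx" (3x3 intrinsics, pixels), "R" (3x3) and "t" (3): a world point X has camera coordinates R X + t. Camera axes: x right, y down, z forward; pixel columns grow to the right and rows downward; lengths in m; the calibration is good to about 2 mm. A picture is of the moment at which its call begins. There is no depth.
A pose or a line that the arm cannot do raises PlanningError and nothing moves.
- close_job(): hands the job in; it is judged then, once.
Trained networks look in the newest picture that a camera, given by its name, has taken for a name from the list of things; names that differ only in an ending like _2 or _b are one class to them, and where a whole thing is asked for, a point or a joint stands for the part that bears it (a point fixed in the world has none). Each returns a list of dicts, best first, with "conf" (0 to 1); they miss things now and then, are a little off and sometimes report something else, mostly with a low value. They report only what shows in the picture. A call takes as long as a camera call. They do not tell look-alikes from the thing itself.
- silhouettes(label, camera): "mask" (384x512 bool, what is visible of it) and "bbox" ([centre column, centre row, width, height] in pixels, round what is visible of it).
The state is a dict: "time": time; "q": joint angles; "qd": joint speeds; "joint_efforts": joint torques, N m; "eef_pos": TCP position; "ee_rot": TCP orientation; "ft_force": force on the tool from outside, world axes, zero at the start; "ft_torque": the same for the moment, N m; "gripper_width": finger opening in m; "finger_force": force on a finger pad.
Only numpy, scipy, OpenCV 4.12 (cv2) and the standard library are available. Lean on these libraries where they do the work, as an engineer would, in place of code of your own. Each camera call takes 0.05 s, during which the arm holds its last target. There are 200 camera calls.

### The job

Turn the red clamp knob to swing the gate fully out of the feed lane of the bench shear, then pick up the orange push stick and with it, never with the robot itself, push the aluminium bar from behind, under the yellow guard, until its front end rests against the steel length stop, without shifting the stop's setting. Then lay the push stick back on the black rubber mat, handle up as it was, and leave the can, the square and the tape measure where they are.

Things in the scene. Friction and masses are not known exactly. Their poses are not given: they have to be found in the camera images.
- mouth (a point): Centre of the feed lane's floor at the front face of the shear's low guard, 12 mm above the table. +y feed direction, +x across to the right, z up. Guard (yellow cheeks and lip, clear roof): x=-54..54, y=0..60, 24 free height above the bed, top 32 above it, 92 wide inside. Behind it the knife frame, x=-64..64, y=62..96, 115 above the bed, knife raised 25; lever on -x side leans up along +y.
- shear: Blue bench bar shear, fixed; origin on the table under the mouth, axes as the mouth's. Bed 130 wide (x), y=-290..260, flat top 12 above the table. Two aluminium fences (12 wide, only 6 above the bed) leave a 56 wide lane that guides the bar, y=-285..175.
- gate (a joint): Red gate arm (16 wide, 9 thick, underside 8 above the bed) on a post 72 to the -x side of the lane's centre, 80 before the mouth. rad: 0 = straight across, tip 4 mm short of the lane's centre, blocking the bar; grows anticlockwise from above, tip moving along the feed; end stop 1.5; clear from 1.0, fully out above 1.3. Starts at 0 to 0.25. Stiff (0.06 N m), stays where left.
- gate_grip (a point): Red clamp knob of the gate: a bar grip 46 long, 14 wide, 22 high, on the gate's axis, long side along the gate's arm. This point is its centre, 58 above the table. Its x axis points along the arm (from post to arm tip), z up, and turns with it.
- stop_face (a point): Steel length stop across the lane beyond the knife: block 60 wide, 26 high, face square to the feed. This point is the middle of the face that the bar must meet, 8 above the bed; axes as the shear's (+y along the feed). Its carriage sits 140 to 175 mm beyond the mouth and is held by friction of about 45 N: pushing harder shifts it.
- bar_front (a point): Leading end of the loose aluminium bar (120 long, 50 wide, 16 thick, about 0.26 kg) lying in the lane before the gate. This point is the centre of its front end face, 8 above the bed; +y along the bar in the feed direction, z up. It slides at about 1 to 2 N.
- bar_tail (a point): Centre of the bar's rear end face, 120 mm behind bar_front, 8 above the bed: where the stick pushes. Same axes as bar_front. With the bar at the stop it lies 20 to 55 mm inside the guard's mouth.
- stick_grip (a point): Orange push stick, 0.14 kg, loose on the mat: blade 170 long, 20 wide, 12 high, along its underside; on it a handle block 80 long, 24 wide, top 53 above the underside. This point: middle of the handle, 36 above the underside, near the centre of mass. +x points along the blade to its tip, z up. Handle reaches 40 either way.
- stick_tip (a point): Front end of the push stick's blade, 125 mm along +x from stick_grip and 6 above its underside. Ahead of the handle, 85 mm of blade stand free.
- mat: Black rubber mat, fixed, 300 (x) by 140 (y), 3 thick; origin at the centre of its underside, on the table. The stick lies along its x at the start, tip to +x.
- can: Bystander: upright can, radius 30, height 100; origin under its centre. Leave alone.
- square: Bystander: try square lying flat, dark wood stock 100 along its x, thin steel blade to its +y reaching 128; 18 high. Leave alone.
- tape: Bystander: yellow tape measure, 65 by 62, 35 high, origin under its centre. Leave alone.
Mind the look-alikes: they are no part of the job. Of the things that look like the part that bears stick_grip, the middle-sized one is meant. There is more than one size of the part that bears bar_front; the job needs the larger.

How it is judged:
On the way, in this order (a step that is already met when the one before it is completed fails the run):
1. the gate is swung out of the lane (1.15 rad or more) (value of joint gate above 1.15 rad), for 0.2 s.
2. the push stick is picked up (height (world z) of stick_grip above 0.046 m), for 0.1 s.
3. the stick pushes the bar, whose front end has entered the guard (contact force between stick and bar above 0.2 N and y of bar_front in the frame of mouth above 0 m).
4. the bar's front end is against the length stop (y of bar_front in the frame of stop_face above -0.004 m and x of bar_front in the frame of mouth between -0.008 and 0.008 m), for 0.2 s.
At the end, for the whole second after the job is handed in: Bar front within 4 mm of the stop and 8 mm of the lane's centre; gate at 1.15 rad or more; stick released on its underside (tilt under 0.12 rad), handle middle within 120 mm (x) and 65 mm (y) of the mat's centre and at most 6 mm above its resting height; both at rest (all of step 4 and value of joint gate above 1.15 rad and linear speed of each of bar, stick below 0.01 m/s and x of stick_grip in the frame of mat between -0.12 and 0.12 m and y of stick_grip in the frame of mat between -0.065 and 0.065 m and z of stick_grip in the frame of mat below 0.045 m and angle between stick_grip's own z axis and vertical below 0.12 rad); the robot touches nothing.
It fails at once if the robot itself touches the bar (contact force between any of the fingers, the arm and bar above 0.5 N).
It fails at once if the length stop is shifted by more than 6 mm (distance of stop_face from where it was at the start of the episode above 0.006 m).
It fails at once if the can is moved by more than 25 mm (distance of can from where it was at the start of the episode above 0.025 m).
It fails at once if the square is moved by more than 25 mm (distance of square from where it was at the start of the episode above 0.025 m).
It fails at once if the tape measure is moved by more than 25 mm (distance of tape from where it was at the start of the episode above 0.025 m).
It also fails if it takes over 64 s, if anything falls off the work surface, if the arm or the gripper's body presses on something with over 40 N, if the wrist force passes 120 N, or if a joint passes its speed limit or range.

## Working session

There is one attempt and no reset: what is moved stays moved. The work goes in short steps, each a Python script; the robot and the scene stay as the last script left them, time stands still between calls to the robot, and variables do not carry over. Pictures are saved under pics/ and viewed, at most 10 in all, crops included, and the job is handed in when it is done.

```bash
mkdir -p pics; ls; python3 - <<'E'
from rig import *
import cv2,numpy as np
for n in("scene","side"):
    c=read_camera(n); cv2.imwrite(f"pics/{n}0.png",cv2.cvtColor(cv2.resize(c["pixels"],(800,600),interpolation=cv2.INTER_CUBIC),cv2.COLOR_RGB2BGR))
    print(n,c["mtx"].tolist(),c["R"].round(4).tolist(),c["t"].round(4).tolist())
    for l in("stick_grip","bar_front","gate_grip","shear","mat","stop_face","can","square","tape"):
        try: print(l,[(round(d["conf"],2),np.round(d["bbox"]).astype(int).tolist()) for d in silhouettes(l,n)])
        except Exception as e: print(l,e)
print(observe())
E
```

```text
pics
scene [[414.2880821445812, 0.0, 260.85227331572565], [0.0, 414.2880821445812, 185.43431408280037], [0.0, 0.0, 1.0]] [[-0.4138, 0.9102, -0.0162], [0.672, 0.2935, -0.6799], [-0.6141, -0.2922, -0.7331]] [0.2705, -0.315, 1.7597]
stick_grip [(0.97, [208, 117, 50, 29]), (0.72, [150, 156, 35, 14])]
bar_front [(0.7, [280, 202, 40, 23]), (0.47, [299, 177, 26, 20])]
gate_grip [(0.49, [316, 198, 11, 23])]
shear [(0.85, [365, 226, 235, 85]), (0.34, [283, 203, 36, 29])]
mat [(0.95, [193, 175, 69, 66])]
stop_face [(0.83, [389, 243, 27, 48])]
can []
square [(0.68, [245, 252, 42, 42]), (0.4, [199, 232, 28, 28])]
tape [(0.75, [198, 231, 30, 28]), (0.56, [245, 252, 45, 38])]
side [[387.7610745611479, 0.0, 253.21545776597958], [0.0, 387.7610745611479, 188.79419253581366], [0.0, 0.0, 1.0]] [[0.9989, -0.0457, 0.0101], [-0.0188, -0.5896, -0.8075], [0.0429, 0.8064, -0.5898]] [-0.5478, 0.0507, 1.2943]
stick_grip [(0.97, [259, 329, 22, 53]), (0.66, [259, 271, 64, 20]), (0.63, [138, 312, 83, 45])]
bar_front [(0.74, [241, 169, 25, 16]), (0.61, [215, 195, 32, 10])]
gate_grip [(0.71, [330, 226, 23, 22]), (0
[... 253 characters left out ...]
 'q': array([-1.32080909,  0.62838214,  0.03851158,  1.5173817 , -0.02698003,
        0.9963065 , -0.02001645]), 'qd': array([ 0.00202563, -0.00243016, -0.0006398 ,  0.00046539, -0.00056879,
        0.00253661,  0.00042836]), 'joint_efforts': array([-9.88649845e-04, -5.63295221e+01,  1.22597404e+00, -1.93788260e+01,
        1.10534375e-02,  1.76557762e-03,  2.01134704e-06]), 'eef_pos': array([0.20186026, 0.61788581, 0.23933109]), 'ee_rot': array([-4.04870280e-06,  1.57257911e-01,  9.87557567e-01,  2.11905977e-05]), 'ft_force': array([-0.02082131,  0.51865641,  0.46654855]), 'ft_torque': array([-0.03427933,  0.04271837, -0.01293466]), 'finger_force': 0.0, 'gripper_width': 0.08566151460271121}
```

View pics/scene0.png

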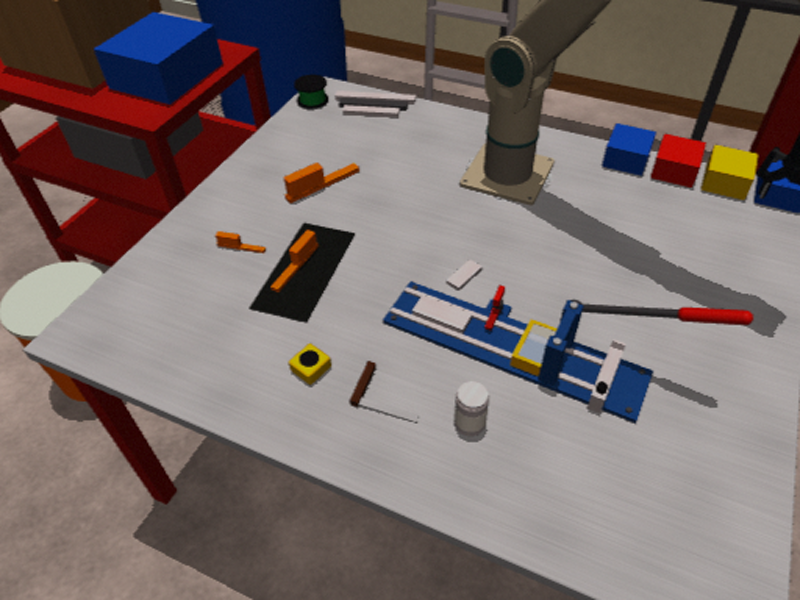

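View pics/side0.png

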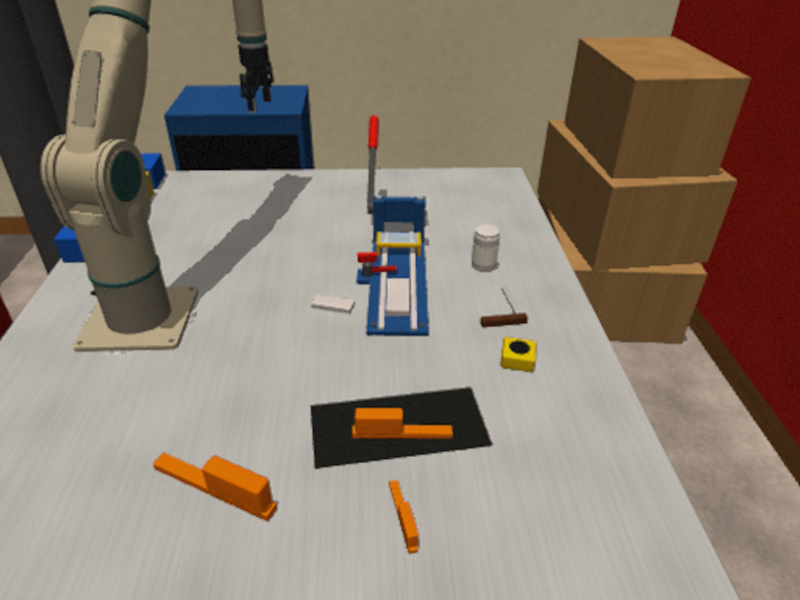

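The scene view shows three orange sticks: large at (320,182), small at (240,242), and middle-sized on the mat at (295,260). The middle one fits "middle-sized, lying on the mat". It shows two light bars: a larger one in the lane at (445,310) and a smaller loose one at (465,274). The one in the lane is the job's bar. The side view agrees, with the stick at (400,425), bar at (398,296) and gate knob at (367,257).

```bash
cat > h.py <<'E'
from rig import *
import cv2,numpy as np
from scipy.spatial.transform import Rotation as Ro
def ray(c,u,v,z):
    d=c["R"].T@np.linalg.solve(c["mtx"],[u,v,1.]); o=-c["R"].T@c["t"]
    return o+d*(z-o[2])/d[2]
def down(yaw):  # tool z down; tool y axis (closing) at angle yaw+90deg -> tool x along yaw
    R=np.array([[np.cos(yaw),np.sin(yaw),0],[np.sin(yaw),-np.cos(yaw),0],[0,0,-1]])
    q=Ro.from_matrix(R).as_quat(); return np.r_[q[3],q[:3]]
def save(c,name,box=None,size=(800,600)):
    im=c["pixels"]
    if box: im=im[box[1]:box[3],box[0]:box[2]]
    cv2.imwrite(name,cv2.cvtColor(cv2.resize(im,size,interpolation=cv2.INTER_CUBIC),cv2.COLOR_RGB2BGR))
E
python3 - <<'E'
from h import *
s=.64
for n,P in {"scene":[("bedFR",384,320,.012),("bedFL",408,283,.012),("bedBR",635,420,.012),("bedBL",655,375,.012),("matA",250,307,.003),("matB",308,321,.003),("matC",355,232,.003),("matD",306,224,.003),("sticktip",274,289,.009),("hand",304,240,.056),("knob",499,293,.069),("barFr",471,318,.028),("barT",418,302,.028),("can",472,392,.1),("tape",311,357,.035)],
 "side":[("bedFL",369,333,.012),("bedFR",428,332,.012),("matA",315,467,.003),("matB",490,445,.003),("matC",472,389,.003),("matD",311,405,.003),("sticktip",452,430,.015),("hand",379,414,.056),("knob",368,256,.069),("barTL",387,314,.012),("barTR",410,313,.012),("can",487,233,.1)]}.items():
    c=read_camera(n)
    for l,u,v,z in P: print(n,l,ray(c,u*s,v*s,z).round(3))
E
```

```text
scene bedFR [ 0.611 -0.075  0.012]
scene bedFL [ 0.49  -0.073  0.012]
scene bedBR [0.643 0.466 0.012]
scene bedBL [0.523 0.482 0.012]
scene matA [ 0.69  -0.369  0.003]
scene matB [ 0.673 -0.229  0.003]
scene matC [ 0.376 -0.269  0.003]
scene matD [ 0.399 -0.397  0.003]
scene sticktip [ 0.626 -0.345  0.009]
scene hand [ 0.499 -0.335  0.056]
scene knob [0.488 0.138 0.069]
scene barFr [0.543 0.099 0.028]
scene barT [ 0.547 -0.023  0.028]
scene can [0.765 0.18  0.1  ]
scene tape [ 0.775 -0.158  0.035]
side bedFL [ 0.49  -0.079  0.012]
side bedFR [ 0.611 -0.079  0.012]
side matA [ 0.399 -0.404  0.003]
side matB [ 0.691 -0.37   0.003]
side matC [ 0.68  -0.237  0.003]
side matD [ 0.383 -0.267  0.003]
side sticktip [ 0.629 -0.345  0.015]
side hand [ 0.504 -0.342  0.056]
side knob [0.491 0.126 0.069]
side barTL [ 0.529 -0.016  0.012]
side barTR [ 0.578 -0.015  0.012]
side can [0.767 0.168 0.1  ]
```

```bash
python3 - <<'E'
from h import *
# lever tip from two views
A=[];b=[]
for n,u,v in(("scene",748*.64,317*.64),("side",374*.64,120*.64)):
    c=read_camera(n); P=c["mtx"]@np.c_[c["R"],c["t"]]
    for k,w in((0,u),(1,v)): r=w*P[2]-P[k]; A.append(r[:3]); b.append(-r[3])
print("lever tip",np.linalg.lstsq(np.array(A),np.array(b),rcond=None)[0].round(3))
move_ptp([.13,.42,.40],down(np.arctan2(.42,.13)+np.pi/2))
move_ptp([.42,.16,.36],down(1.9))
move_ptp([.48,.04,.30],down(np.pi/2))
c=read_camera("wrist"); save(c,"pics/w1.png")
o=observe(); print(o["time"],o["eef_pos"],o["q"].round(2), -c["R"].T@c["t"], c["R"].round(3).tolist())
for l in("gate_grip","bar_front","shear"):
    print(l,[(round(d["conf"],2),np.round(d["bbox"]).astype(int).tolist()) for d in silhouettes(l,"wrist")])
E
```

```text
lever tip [0.512 0.581 0.221]
4.3833 [0.4799938  0.04154538 0.30001924] [-0.62  0.37  0.66  1.9  -0.28  0.96  0.17] [0.48205473 0.10835055 0.4337672 ] [[1.0, 0.001, -0.0], [0.001, -0.964, 0.267], [-0.0, -0.267, -0.964]]
gate_grip [(0.97, [274, 103, 67, 18])]
bar_front [(0.88, [209, 173, 58, 36]), (0.66, [302, 174, 45, 82])]
shear [(0.77, [308, 119, 128, 237])]
```

View pics/w1.png

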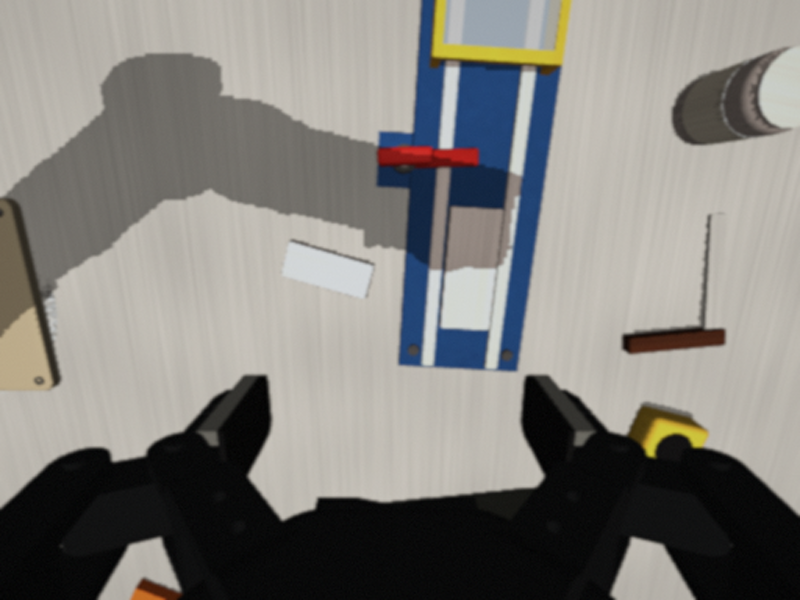

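The wrist view shows the knob at (405,157) with the arm tip at (478,157), the lane bar from (445,328) to (478,207), the guard's front lip at (433..560, 64), and the small loose bar at (328,268).

```bash
python3 - <<'E'
from h import *
c=read_camera("wrist"); s=.64
for l,u,v,z in[("bedFL",400,365,.012),("bedFR",518,370,.012),("lipL",433,62,.044),("lipR",559,66,.044),("knobL",379,157,.069),("knobR",432,157,.069),("tip",478,157,.029),("barTL",441,328,.028),("barTR",488,330,.028),("barFL",451,207,.028),("barFR",503,208,.028),("fenceLnear",428,365,.018),("fenceLfar",452,66,.018),("fenceRnear",492,366,.018),("fenceRfar",529,68,.018)]:
    print(l,ray(c,u*s,v*s,z).round(4))
# knob colour blob fit
hsv=cv2.cvtColor(c["pixels"],cv2.COLOR_RGB2HSV); m=(((hsv[...,0]<8)|(hsv[...,0]>172))&(hsv[...,1]>170)&(hsv[...,2]>60)).astype(np.uint8)
m[:80]=0;m[130:]=0
u=np.where(m.any(0))[0];
for x in u[::6]: r=np.where(m[:,x])[0]; print(x,r.min(),r.max(),end=" | ")
E
```

```text
bedFL [ 0.4877 -0.0708  0.012 ]
bedFR [ 0.6157 -0.0763  0.012 ]
lipL [0.513  0.2133 0.044 ]
lipR [0.6177 0.2106 0.044 ]
knobL [0.4686 0.137  0.069 ]
knobR [0.512  0.1371 0.069 ]
tip [0.5572 0.1403 0.029 ]
barTL [ 0.5288 -0.0234  0.028 ]
barTR [ 0.5766 -0.0254  0.028 ]
barFL [0.5344 0.096  0.028 ]
barFR [0.5833 0.0952 0.028 ]
fenceLnear [ 0.5174 -0.0681  0.018 ]
fenceLfar [0.532  0.2171 0.018 ]
fenceRnear [ 0.5857 -0.0691  0.018 ]
fenceRfar [0.6003 0.2157 0.018 ]
242 97 103 | 248 96 106 | 254 95 106 | 260 95 105 | 266 95 107 | 272 95 107 | 278 97 107 | 284 97 106 | 290 97 106 | 296 96 106 | 302 96 106 |
```

```bash
python3 - <<'E'
from h import *
p=np.array([.490,.1365,0])
move_ptp(p+[0,0,.15],down(.055))
line_to(p+[0,0,.049],feed=.1,max_force=10)
gripper_close(30); o=observe(); print(o["time"],o["gripper_width"],o["eef_pos"],o["finger_force"],o["q"].round(2))
for y in np.linspace(.055,1.39,5)[1:]: line_to(p+[0,0,.049],rot=down(y),feed=.1)
o=observe(); print(o["time"],o["ft_force"],o["ft_torque"],o["q"].round(2))
ungrasp(); line_to(p+[0,0,.2],feed=.2)
move_ptp([.44,-.02,.33],down(np.pi/2))
c=read_camera("wrist"); save(c,"pics/w2.png",size=(512,384)); print(observe()["time"])
move_ptp([.53,-.42,.26],down(np.pi/2))
c=read_camera("wrist"); save(c,"pics/w3.png"); print(observe()["time"])
E
```

```text
7.4917 0.013505987106963439 [0.48995718 0.13782195 0.04920327] 29.259114749729633 [-0.74  0.86  0.66  2.06 -1.01  0.58 -0.87]
9.425 [-5.31893905  9.37292921  7.28214262] [2.06145621 1.01621934 0.04349693] [-0.54  0.77  0.32  2.06 -0.6   0.41  0.08]
11.925
13.5083
```

View pics/w2.png

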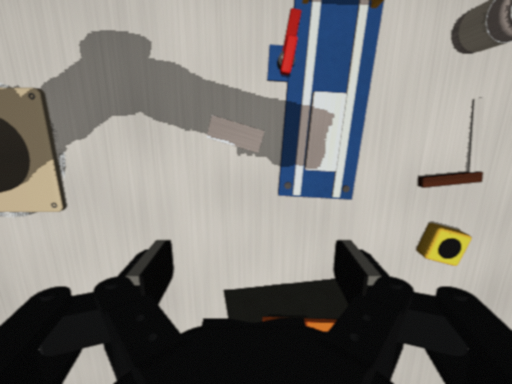

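View pics/w3.png

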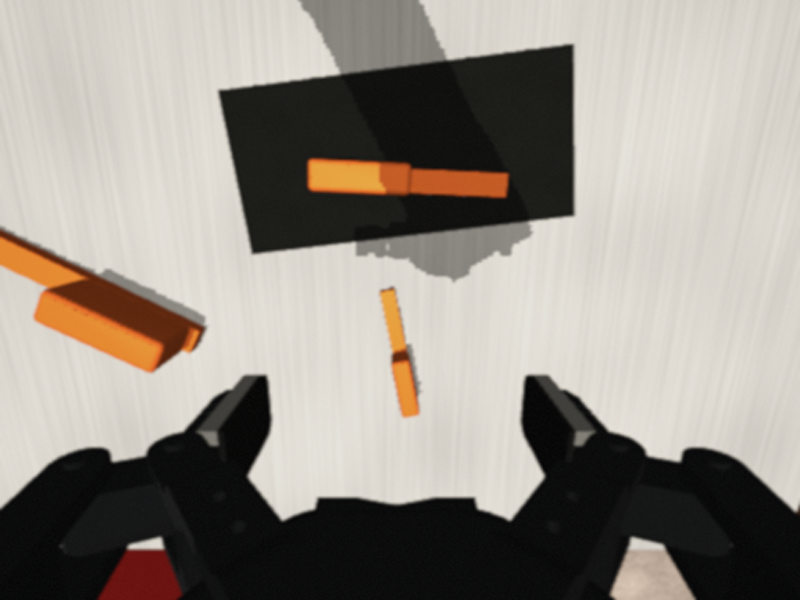

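The gate's arm at (290,42) now lies along the lane and clear of it. The wrist view shows three sticks: large at (110,310), small at (400,350), and middle-sized on the mat, with its handle at (358,177) and tip at (508,186). The one on the mat is the one I'll take.

```bash
python3 - <<'E'
from h import *
c=read_camera("wrist"); s=.64
R=lambda u,v,z: ray(c,u*s,v*s,z)
hb=(R(308,159,.056)+R(308,189,.056))/2; hf=(R(410,165,.056)+R(409,195,.056))/2; tip=(R(508,173,.015)+R(507,198,.009))/2
print(hb,hf,tip,np.linalg.norm(hf-hb),np.linalg.norm((tip-hb)[:2]))
m=[R(219,91,.003),R(573,45,.003),R(574,214,.003),R(253,253,.003)]; print("mat",np.mean(m,0))
d=(tip-hb)[:2]; yaw=np.arctan2(d[1],d[0]); g=(hb+hf)[:2]/2; g2=tip[:2]-.125*d/np.linalg.norm(d); print(g,g2,yaw)
g=(g+g2)/2
np.save("g.npy",np.r_[g,yaw,np.mean(m,0)[:2]])
p=np.r_[g,0]
move_ptp(p+[0,0,.14],down(yaw)); print(line_to(p+[0,0,.029],feed=.1,max_force=10))
gripper_close(60); o=observe(); print(o["time"],o["gripper_width"],o["eef_pos"],o["q"].round(2))
line_to(o["eef_pos"]+[0,0,.1],feed=.15); o=observe(); print(o["gripper_width"],o["ft_force"])
# check pose feasibility for pushing
for y in(-.17,.14): print(solve_ik([.55,y,.05],down(np.pi/2-.051)))
E
```

```text
[ 0.46667628 -0.33728541  0.056     ] [ 0.54448522 -0.34149482  0.056     ] [ 0.63151404 -0.34474902  0.012     ] 0.07792272044537421 0.16500664322697162
mat [ 0.54047951 -0.31908196  0.003     ]
[ 0.50558075 -0.33939011] [ 0.50664198 -0.339095  ] -0.045247647911408256
False
16.575 0.023224095785735147 [ 0.50625144 -0.33937163  0.02925804] [ 0.09  1.03  0.82  1.79 -1.03  0.82 -0.17]
0.023420487362798816 [ 0.69862797 -0.13848216 -1.91391551]
[-0.05562837  0.8552202   0.49900018  1.87654923 -0.70304942  0.59270868
  0.84946436]
[-0.65690534  0.87300604  0.58572341  1.9007907  -0.81285454  0.62273372
  0.40422803]
```

```bash
python3 - <<'E'
from h import *
k=.0146/.285; yaw=np.pi/2-np.arctan(k)
L=lambda y,z: np.array([.5516+k*(y+.0685),y,z])
move_ptp(L(-.22,.13),down(yaw))
line_to(L(-.205,.042),feed=.15,max_force=10); print(observe()["eef_pos"],observe()["ft_force"])
r=line_to(L(.07,.042),feed=.07,max_force=10); o=observe(); print(r,o["time"],o["eef_pos"],o["ft_force"],o["gripper_width"])
if not r:
    r=line_to(L(.16,.042),feed=.03,max_force=8); o=observe(); print(r,o["time"],o["eef_pos"],o["ft_force"],o["gripper_width"])
hold(.3); print(observe()["ft_force"])
c=read_camera("side"); save(c,"pics/s2.png",(180,80,340,200))
E
```

```text
[ 0.54490612 -0.20602215  0.04251911] [ 0.36962493  0.4695138  -0.72795574]
False 23.25 [0.55868593 0.06987394 0.0420121 ] [-0.29003935 -1.36662589 -1.4741411 ] 0.02303391547960733
True 25.3 [0.56171305 0.13732557 0.0416319 ] [-0.24563623 -0.05731027 -1.57660924] 0.02342287560964069
[ 0.13298749 -0.23903491 -1.75913547]
```

View pics/s2.png

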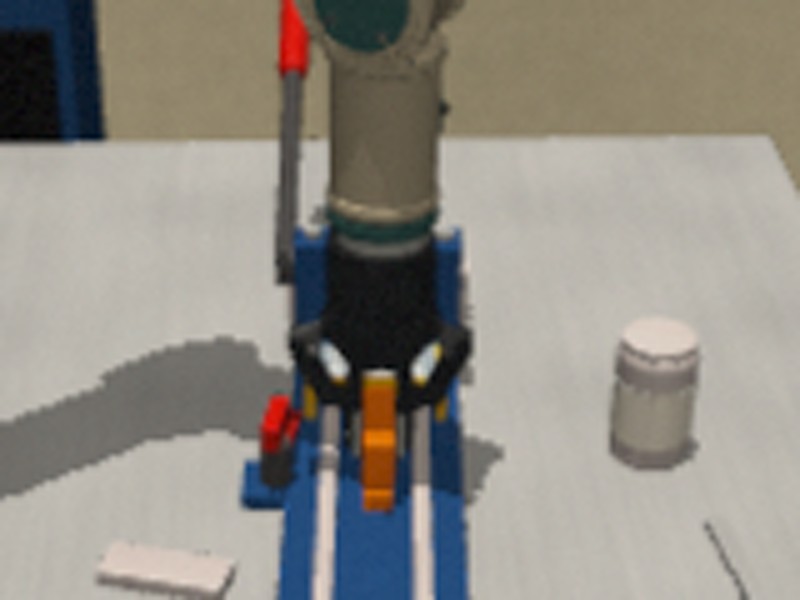

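The stick is in the lane, centred at (378,440), with its blade under the guard, and the gate is clear at (278,425). A gentle second push will confirm contact with the stop.

```bash
python3 - <<'E'
from h import *
k=.0146/.285
L=lambda y,z: np.array([.5516+k*(y+.0685),y,z])
r=line_to(L(.147,.0418),feed=.008,max_force=7); o=observe(); print(r,o["time"],o["eef_pos"],o["ft_force"])
hold(.4); o=observe(); print(o["eef_pos"],o["ft_force"])
c=read_camera("scene"); save(c,"pics/s3.png",(320,190,424,268))
line_to(L(.0,.0425),feed=.12); print(observe()["ft_force"])
c=read_camera("scene"); save(c,"pics/s4.png",(320,190,424,268)); print(observe()["time"])
E
```

```text
True 26.3167 [0.56117444 0.1374113  0.04115927] [-0.13326695  0.58982762 -1.06892997]
[0.56074723 0.1368944  0.04068731] [ 0.60764733 -0.39796408 -0.79492006]
[ 0.16532884 -0.4797887  -0.96058409]
28.1083
```

View pics/s4.png

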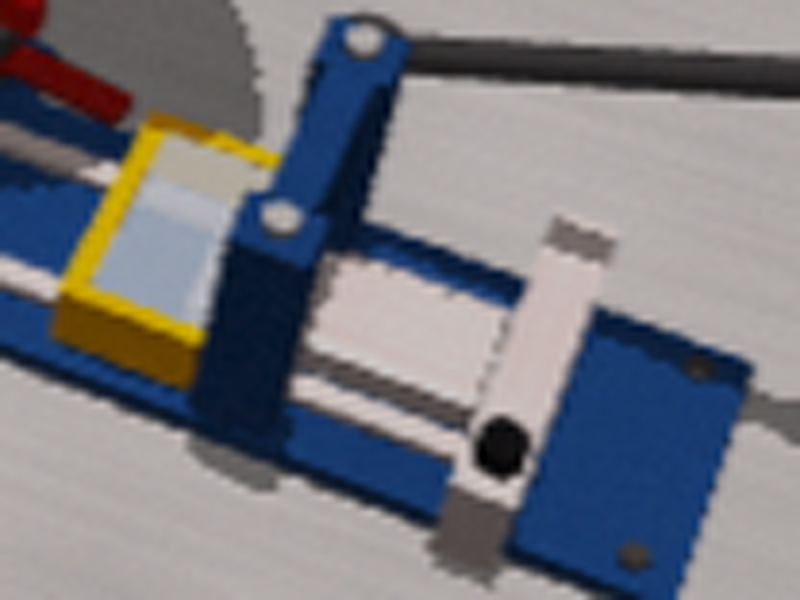

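The bar's front end at (490,350) meets the stop plate at (525,350) with no visible gap. Both pushes ended at the same spot. I'll return the stick and check the stop face numerically.

```bash
python3 - <<'E'
from h import *
c=read_camera("scene"); f=104/800
for n,u,v in(("stop near edge",505,350),("a",552,225),("b",455,485)): print(n,ray(c,320+u*f,190+v*f,.038).round(4))
g=np.load("g.npy"); k=.0146/.285
L=lambda y,z: np.array([.5516+k*(y+.0685),y,z])
line_to(L(-.2,.0425),feed=.15); line_to(L(-.21,.14),feed=.2)
yaw=g[2]; P=np.r_[g[3]-.02,g[4]-.005,0]
move_ptp(P+[0,0,.13],down(yaw)); line_to(P+[0,0,.045],feed=.12)
r=line_to(P+[0,0,.026],feed=.02,max_force=4); o=observe(); print(r,o["time"],o["eef_pos"],o["ft_force"])
ungrasp(); hold(.2); line_to(o["eef_pos"]+[0,0,.15],feed=.12)
move_ptp([P[0]-.01,P[1]-.08,.28],down(np.pi/2)); hold(.2)
c=read_camera("wrist"); save(c,"pics/w5.png",size=(512,384)); print(observe()["time"])
c=read_camera("side"); save(c,"pics/s5.png",size=(512,384))
E
```

```text
stop near edge [0.5687 0.3826 0.038 ]
a [0.4982 0.3858 0.038 ]
b [0.6397 0.3796 0.038 ]
True 32.9 [ 0.52035991 -0.32396004  0.02925153] [-0.46174662  1.05431216  4.55081958]
36.6
```

View pics/w5.png

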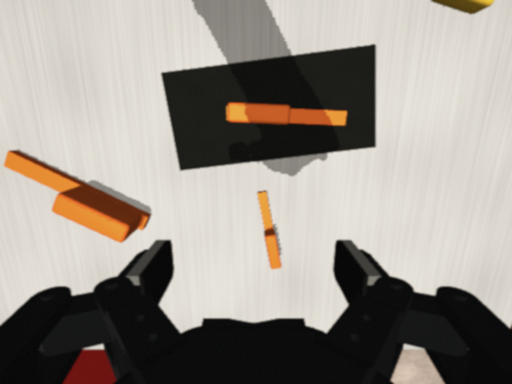

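View pics/s5.png

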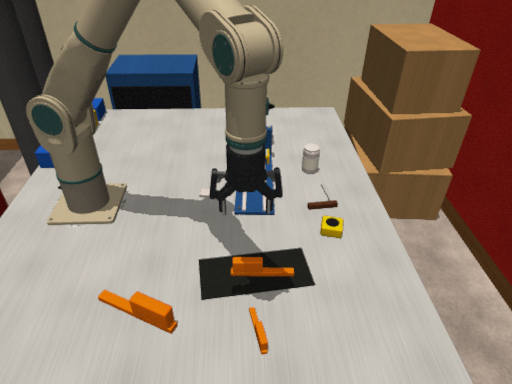

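The stick lies flat on the mat, handle up (258,113). The bystanders are undisturbed. The stop face measures y=0.3826, against a bar front of about 0.382.

```bash
python3 -c "
from rig import *
print(close_job())"
```

```text
the job is handed in; nothing more can be done
None
```

I handed the job in at about 37 s of the 64 s limit: gate swung out, bar pushed against the length stop with the stick, and the stick laid back on the mat handle up; the result was not reported back.

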